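Comb loose hanger dowels into a grooved tray

TASK

Take the wooden rake from its stand, reach in under the low shelf, rest its round bar on the tray's two side rims at the covered end behind all the dowels, and comb towards the open end, more than once if needed, until every loose dowel lies down in a groove. Press lightly on the tray and touch the dowels only with the rake. Then hang the rake back in its stand as it was and let go, leaving the tin mug, the iron and the bottle where they are.

Things in the scene. Friction and masses are not known exactly. Their poses are not given: they have to be found in the camera images.
- rake: loose wooden rake, 0.18 kg. Origin mid head bar (round, 16 mm thick, 170 mm long along its y). 8 teeth (8 mm thick, 17 mm apart, outermost +-59.5 mm) point to -z, tips 24 mm below the bar's axis. Handle: flat board 12 mm thick, 100 mm wide (along y), rising from the bar, leaning 35 deg from z towards -x. In the stand z is vertical.
- handle_end (a point): middle of the free end of the rake's board handle, 165 mm from the bar's axis along the leaning board (-95, 0, 135 mm in the rake's frame); grip the 12 mm thickness some 25 mm below this end, with the tool leaning like the board
- stand: fixed wooden rake stand. Origin on the table under the resting bar; axes match the resting rake's. Posts at y = +-77 mm (14 mm thick) have open-topped notches from x = -16 to 8 mm, floor z = 45, cheeks to z = 61 mm. A 12 mm rail along y at x = -44, z = 95 mm carries the leaning handle, 60 mm up from the bar.
- cradle (a point): point on the stand where the middle of the rake's bar rests: 53 mm above the table, x = y = 0 in the stand's frame
- tray: fixed wooden tray, 240 (x) by 156 mm (y). Origin: centre of its underside. Side rims (8 mm wide, y = +-74 mm) and 6 mm end walls reach z = 36 mm. 8 grooves along y, 14 mm wide, floor z = 6 mm, centres x = 59, 37, 15, -7, -29, -51, -73, -95 mm; ridges 8 mm wide, tops z = 17 mm. A dowel in a groove has its axis at z = 11 mm, one on the ridges at 22 mm.
- covered_end (a point): point over the tray's flat floor (z = 17 mm, from x = 66 to 114 mm) at the covered end, under the shelf: x = 90, y = 0, z = 44 mm in the tray's frame, the height of the rake's bar axis when the bar lies on both rims; the tooth tips then run 3 mm over the ridges
- shelf: fixed low wooden shelf bridging the tray's covered end; its frame is the tray's. Board: x = 63 to 203, y = +-135, z = 135 to 150 mm. Legs 20 mm square at x = 78 and 190, y = +-122 mm. A box and a tin stand on it from x = 105 mm on, up to z = 225 mm.
- dowel0: one of three identical plain wooden dowels, cylinder 120 mm long and 10 mm in diameter, about 15 g. Origin at its centre, on its axis; its own y runs along its length. It starts lying skewed (about 10 to 18 degrees, either way) across the tops of the tray's ridges.
- dowel1: one of three identical plain wooden dowels, cylinder 120 mm long and 10 mm in diameter, about 15 g. Origin at its centre, on its axis; its own y runs along its length. It starts lying skewed (about 10 to 18 degrees, either way) across the tops of the tray's ridges.
- dowel2: one of three identical plain wooden dowels, cylinder 120 mm long and 10 mm in diameter, about 15 g. Origin at its centre, on its axis; its own y runs along its length. It starts lying skewed (about 10 to 18 degrees, either way) across the tops of the tray's ridges.
- mug: tin mug, a bystander, 76 mm wide, 75 mm high, origin at its foot
- iron: flat iron, a bystander, heavy, about 160 mm long, 140 mm high, origin at its underside
- bottle: clear bottle with a yellow cap, a bystander, 64 mm wide, 170 mm high, origin at its foot

How it is judged:
By the outcome, as a careful person would: the job done as asked, in the order asked, and still so for the second after the job is handed in, with the robot touching nothing.
It also fails if it takes over 72 s, if anything falls off the work surface, if the arm or the gripper's body presses on something with over 40 N, if the wrist force passes 120 N, or if a joint passes its speed limit or range.

ROBOT

A 7-joint arm with a two-finger parallel gripper is mounted at the origin on the work surface. World frame = base frame: x ahead of the robot, y to its left, z up, the work surface at z = 0. Lengths are in m, angles in rad, forces in N, time in s.
With the tool pointing down it reaches from about 0.425 to 0.8 m from the base axis. Payload 8.3 kg.
Tool frame: the origin (TCP) lies at the very end of the fingers, on their centre line; the grasp point (between the pads) lies 19 mm behind it; z points along the fingers, y is the direction in which the jaws open and shut (so a half turn about z gives the same grasp; the last joint's range is limited). The gripper opens to 85 mm and grips with 20 to 120 N. Pads are 22 mm wide; open, the fingers measure 114 mm over their backs; the gripper's body (76 mm by 85 mm) begins 54 mm behind the grasp point. The pads swing forward as they close: fully open they stand 13 mm farther back than shut.
Start: joints at [-1.353, 0.383, 0.016, 1.37, -0.006, 1.388, -0.046], TCP at [0.173, 0.601, 0.231] pointing down, gripper open.
Joint ranges: [-2.95, 2.95], [-0.25, 2.06], [-1.52, 1.56], [0.18, 2.33], [-1.44, 4.58], [0.02, 2.06], [-3.01, 3.01]. Speed limits (rad/s): [2.39, 2.39, 3.01, 3.01, 3.14, 3.14, 3.14].

INTERFACE

Orientations are given as a unit quaternion [w, x, y, z].
In Python, from cell import bot, optics, nets gives the robot as it stands. The module is installed in compiled form; this text tells all that it offers.
- The arm moves only by the tool arm_command, never from a script. Its argument "commands" is a list of rows, each an object with "offset": the shift along the tool's x, y, z in cm, a list of three; "dr": the turn, a rotation vector about the tool's x, y, z in rad, a list of three; "fingers": the opening, from 0 (shut) to 1 (fully open). In form: [{"offset": [x, y, z], "dr": [wx, wy, wz], "fingers": fingers}, ...]. A call has 1 to 12 rows; each row shifts and turns the commanded pose from where the row before left it, along the tool's axes as they then stand; what a row does not reach is not made up. A row lasts 1/12 s, in which the tool goes at most 41.7 mm and 7.16 degrees, less where a joint would pass 70% of its speed; a pose out of reach is approached as far as the arm can. A call is refused whole if a number of a shift passes 4.17 or a number of a turn 0.125, either way. A call with a gripper value outside its range is refused whole. The fingers move at their own pace and stop on an object; "force" is the grip in N (left out, the last holds). Time passes only in rows, so rows that do not move let the fingers close. It gives the time, the measured TCP pose, the force and the opening at its end, in the units of the state.
- bot.observe(): the state, without advancing time (a new reading comes with each control period).
- optics.camera(name): name is "scene" or "top"; returns a dict with "pixels" (420x560x3 uint8, red, green, blue), "mtx" (3x3 intrinsics, pixels), "D" ([k1, k2, p1, p2, k3] as OpenCV has them; the pictures are not rectified), "rvec" (rotation vector, rad) and "tvec" (3), from world to camera coordinates, as OpenCV has them. Camera axes: x right, y down, z forward; pixel columns grow to the right and rows downward; lengths in m; the calibration is good to about 2 mm. A picture is of the moment at which its call begins. There is no depth.
- bot.sign_off(): hands the job in, once; it reports no verdict.
Trained networks look in the newest picture that a camera, given by its name, has taken for a name from the list of things; names that differ only in an ending like _2 or _b are one class to them, and where a whole thing is asked for, a point or a joint stands for the part that bears it (a point fixed in the world has none). Each returns a list of dicts, best first, with "p" (0 to 1); they miss things now and then, are a little off and sometimes report something else, mostly with a low value. They report only what shows in the picture. A call takes as long as a camera call.
- nets.silhouettes(camera, label): "region" (420x560 bool, what is visible of it) and "position" ([column, row] in pixels, amid what is visible of it).
The state is a dict: "t": time; "q": joint angles; "qd": joint speeds; "effort": joint torques, N m; "eef_pos": TCP position; "orientation": TCP orientation; "force": force on the tool from outside, world axes, zero at the start; "ft_torque": the same for the moment, N m; "finger_gap": finger opening in m.
Only numpy, scipy, OpenCV 4.12 (cv2) and the standard library are available. Lean on these libraries where they do the work, as an engineer would, in place of code of your own. Each camera call takes 0.05 s, during which the arm holds its last target. There are 200 camera calls.

## Working session

There is one attempt and no reset: what is moved stays moved. The work goes in short steps, Python scripts to look and compute and a tool call to move; the robot and the scene stay as the last step left them, time stands still between calls to the robot, and variables do not carry over. Pictures are saved under pics/ and viewed, about 8 in all and at most 12, crops included, and the job is handed in when it is done.

Besides the shell and the picture viewer there is one more tool, called after "Call:" as name(argument=value, ...) on one line, values as JSON. arm_command: Moves the arm, as the interface text tells. Its arguments: {"type":"object","properties":{"commands":{"type":"array","items":{"type":"object","properties":{"offset":{"type":"array","items":{"type":"number"}},"dr":{"type":"array","items":{"type":"number"}},"fingers":{"type":"number"}}}},"force":{"type":"number"}},"required":["commands"]}

```bash
mkdir -p pics; python3 - <<'E'
from cell import bot,optics,nets
import cv2,numpy as np
s=bot.observe();print(s)
ims=[]
for c in("scene","top"):
    d=optics.camera(c);ims.append(d);cv2.imwrite(f"pics/{c}0.png",d["pixels"][:,:,::-1])
    print(c,d["mtx"],d["D"],d["rvec"],d["tvec"])
    R=cv2.Rodrigues(np.array(d["rvec"]))[0];print("campos",-R.T@np.array(d["tvec"]).ravel())
    for n in("rake","stand","tray","shelf","dowel0","mug","iron","bottle"):
        print(n,[(round(r["p"],2),np.round(r["position"],1).tolist(),int(r["region"].sum())) for r in nets.silhouettes(c,n)][:5])
E
```

```text
{'t': 0.0, 'q': array([-1.35290562,  0.38424667,  0.01636462,  1.371147  , -0.00632206,
        1.38821422, -0.04654815]), 'qd': array([-0.00116984, -0.00031648,  0.0009446 ,  0.00013553, -0.00059675,
       -0.00021956,  0.00060458]), 'effort': array([ 3.08421049e-04, -6.27598071e+01,  8.44475348e-01, -3.71825480e+01,
        1.66120764e-02,  1.41610490e-02,  1.36409130e-05]), 'eef_pos': array([0.17301012, 0.60005099, 0.23027673]), 'orientation': array([-1.32134237e-04,  1.39924479e-01,  9.90161690e-01, -9.74502015e-04]), 'force': array([-0.18341467,  0.85328162,  0.64217828]), 'ft_torque': array([-0.0018454 , -0.03643136,  0.02465646]), 'finger_gap': 0.08564723103745056}
scene [[463.98979938   0.         275.29567515]
 [  0.         463.98979938 203.96567101]
 [  0.           0.           1.        ]] [-0.0353275  0.         0.         0.         0.       ] [ 0.85431525  2.51136249 -1.14831382] [ 0.5149812  -0.11672608  1.46288476]
campos [1.11160404 0.63584093 0.88255607]
rake [(0.75, [399.6, 263.7], 2439), (0.69, [306.1, 348.2], 1734)]
stand [(0.91, [383.6, 304.2], 2755), (0.7, [
[... 374 characters left out ...]
2.7], 1504), (0.66, [275.0, 211.7], 76)]
top [[400.29598454   0.         281.19532168]
 [  0.         400.29598454 209.43213992]
 [  0.           0.           1.        ]] [-0.11153672  0.          0.          0.          0.        ] [ 2.10448466 -2.11697258  0.19182721] [-0.05488803  0.63027819  1.0729329 ]
campos [ 0.40778745 -0.07581332  1.17448288]
rake [(0.6, [162.9, 255.1], 1959)]
stand [(0.8, [190.8, 265.9], 1592)]
tray [(0.58, [286.1, 241.4], 3248)]
shelf [(0.97, [349.2, 234.4], 5717), (0.58, [161.5, 255.4], 2065)]
dowel0 [(0.55, [303.3, 240.9], 133), (0.5, [286.2, 244.8], 98)]
mug [(0.78, [171.7, 171.6], 764)]
iron []
bottle [(0.67, [231.8, 160.6], 649), (0.41, [175.0, 170.4], 772)]
```

```bash
python3 - <<'E'
import cv2
a=cv2.imread("pics/scene0.png")[90:400,180:480]
b=cv2.imread("pics/top0.png")[120:320,110:430]
cv2.imwrite("pics/a.png",cv2.resize(a,None,fx=1.9,fy=1.9,interpolation=2));cv2.imwrite("pics/b.png",cv2.resize(b,None,fx=2.5,fy=2.5,interpolation=2))
E
```

```text
(no output)
```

View pics/a.png

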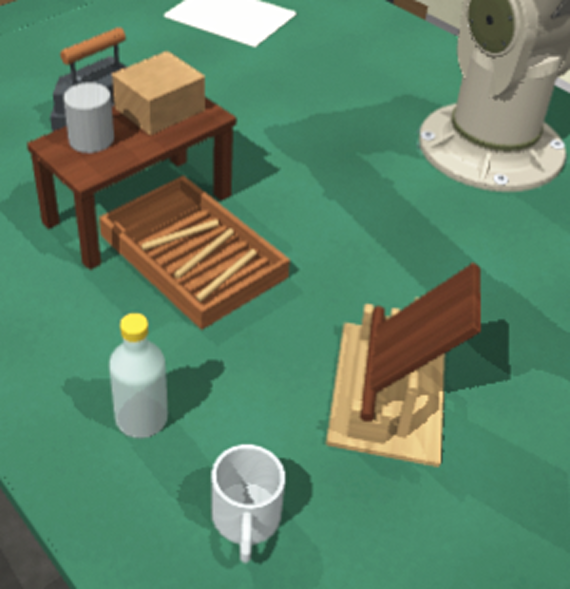

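View pics/b.png

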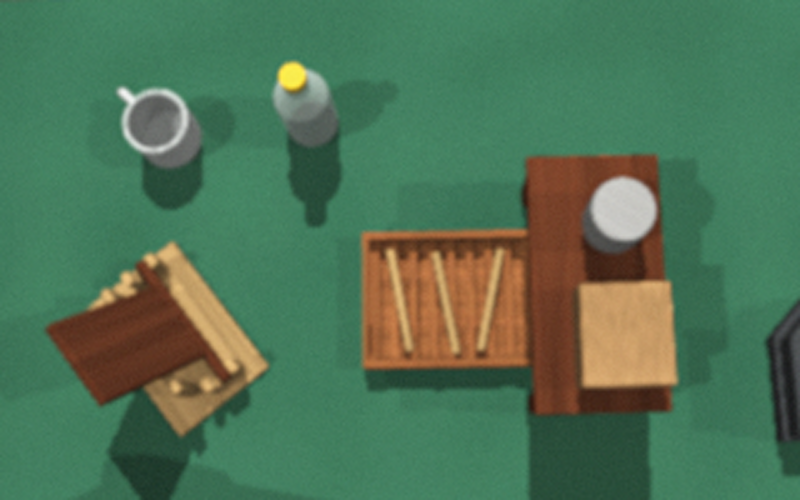

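Top view: rake and stand at the left (bar from crop (145,265) to (230,375)), tray in the middle with 3 skewed dowels, shelf on the right, mug and bottle at the top. The scene view agrees. Next I fit poses from the corners and check them with an overlay.

```bash
cat > h.py <<'E'
import cv2,numpy as np,pickle,os
from scipy.optimize import least_squares
from scipy.spatial.transform import Rotation as R
def pr(P,d): return cv2.projectPoints(np.asarray(P,float).reshape(-1,3),np.array(d["rvec"]),np.array(d["tvec"]),d["mtx"],np.array(d["D"]))[0][:,0]
def tf(p,P):
    P=np.asarray(P,float).reshape(-1,3)/1000; c,s=np.cos(p[2]),np.sin(p[2])
    return np.c_[p[0]+c*P[:,0]-s*P[:,1],p[1]+s*P[:,0]+c*P[:,1],P[:,2]]
def box(x0,x1,y0,y1,z0,z1):
    c=np.array([[x,y,z] for x in(x0,x1) for y in(y0,y1) for z in(z0,z1)])
    return [(c[i],c[j]) for i in range(8) for j in range(i) if (c[i]!=c[j]).sum()==1]
E
python3 - <<'E'
from h import *
from cell import optics
cs={c:optics.camera(c) for c in("scene","top")}
pickle.dump(cs,open("c0.pkl","wb"))
b=lambda u,v:("top",(110+u/2.5-.3,120+v/2.5-.3)); a=lambda u,v:("scene",(180+u/1.9-.25,90+v/1.9-.25))
tray=[((-120,78,36),b(363,232)),((-120,-78,36),b(363,367)),((63,135,150),b(527,157)),((203,135,150),b(658,155)),((203,-135,150),b(670,411)),((63,-135,150),b(533,413)),
((63,135,150),a(82,188)),((203,135,150),a(30,145)),((63,-135,150),a(235,120)),((-120,78,36),a(203,308)),((-120,-78,36),a(288,262))]
rake=[((-99.9,50,131.6),b(48,328)),((-99.9,-50,131.6),b(100,403)),((0,85,61),b(145,263)),((0,-85,61),b(230,377)),
((-99.9,50,131.6),a(479,328)),((-95,-50,135),a(477,267)),((4,85,53),a(367,415))]
def fit(L,p0):
    f=lambda p:np.concatenate([pr(tf(p,m),cs[c])[0]-uv for m,(c,uv) in L])
    r=least_squares(f,p0,loss="soft_l1");print(np.round(r.x,4),np.round(f(r.x).reshape(-1,2),1).tolist());return r.x
pt=fit(tray,[.35,-.1,-1.57]);pk=fit(rake,[.35,.2,-.9])
pickle.dump((pt,pk),open("poses.pkl","wb"))
T=box(-120,120,-78,78,0,36)+box(63,203,-135,135,135,150)
K=box(-8,8,-85,85,45,61)
for y in(50,-50):
  K+=[((-99.9,y,131.6),(-90,y,138.4)),((-99.9,y,131.6),(-5,y,50)),((-90,y,138.4),(5,y,56))]
K+=[((-99.9,50,131.6),(-99.9,-50,131.6)),((-90,50,138.4),(-90,-50,138.4))]
out=[]
for c,(u0,v0,w,h) in(("scene",(180,90,300,310)),("top",(120,150,280,150))):
    S=3 if c=="top" else 1.9
    im=cv2.resize(cs[c]["pixels"][v0:v0+h,u0:u0+w,::-1],None,fx=S,fy=S,interpolation=2).copy()
    for p,E,col in((pt,T,(255,255,0)),(pk,K,(0,255,255))):
        for e in E:
            q=((pr(tf(p,e),cs[c])-[u0-.3,v0-.3])*S).astype(int);cv2.line(im,q[0].tolist(),q[1].tolist(),col,1)
    out.append(im)
cv2.imwrite("pics/ov_s.png",out[0]);
o=cv2.resize(out[1],(800,429));cv2.imwrite("pics/ov_t.png",o)
m=1000*np.array([0,0,0]);
for n,P in(("covered",(90,0,44)),("tray-110",(-95,0,44))):print(n,tf(pt,P))
for n,P in(("handle_end",(-94.6,0,135.2)),("cradle",(0,0,53))):print(n,tf(pk,P))
# dowels ends z=22 in top (crop b)
def ray(uv,z):
    d=cs["top"];Rm=cv2.Rodrigues(np.array(d["rvec"]))[0];C=-Rm.T@np.array(d["tvec"]).ravel()
    n=cv2.undistortPoints(np.array([[uv]],float),d["mtx"],np.array(d["D"]))[0,0];v=Rm.T@np.r_[n,1];return C+v*(z-C[2])/v[2]
def loc(w): c,s=np.cos(pt[2]),np.sin(pt[2]);e=w[:2]-pt[:2];return 1000*np.array([c*e[0]+s*e[1],-s*e[0]+c*e[1]])
for e in((390,248),(409,353),(434,250),(458,355),(500,248),(481,353)):print(loc(ray(b(*e)[1],.022)).round(1))
for n,e in(("mug",(157,122)),("bottle",(292,76))):print(n,ray(b(*e)[1],.075 if n=="mug" else .17).round(3))
E
```

```text
[ 0.5501 -0.1012 -1.5649] [[-0.4, -0.3], [-0.5, -0.2], [-0.3, -0.5], [-0.1, -0.3], [0.6, 0.5], [0.2, 0.7], [-0.6, 1.1], [-1.4, -2.2], [1.6, -1.9], [-0.7, 1.2], [1.1, -1.8]]
[ 0.5196  0.2271 -0.9273] [[3.4, 2.5], [3.1, 3.1], [-4.3, -0.0], [-4.6, 2.5], [-1.6, 20.3], [-0.9, 16.7], [-0.2, 0.4]]
covered [[ 0.55061382 -0.19119443  0.044     ]]
tray-110 [[ 0.54952796 -0.00619762  0.044     ]]
handle_end [[0.46284568 0.30276592 0.1352    ]]
cradle [[0.51960216 0.22708328 0.053     ]]
[-88.3  60.4]
[-66.9 -62.2]
[-36.8  57.4]
[-10.7 -65.1]
[40.3 58.7]
[ 15.7 -63.2]
mug [0.751 0.256 0.075]
bottle [0.77  0.084 0.17 ]
```

View pics/ov_t.png

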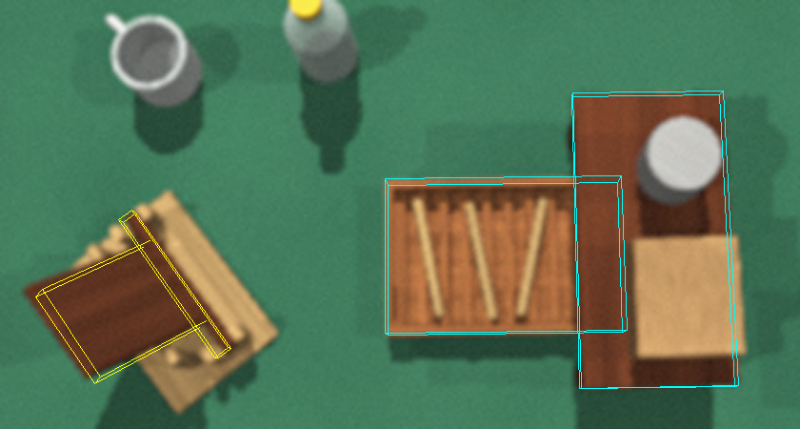

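View pics/ov_s.png

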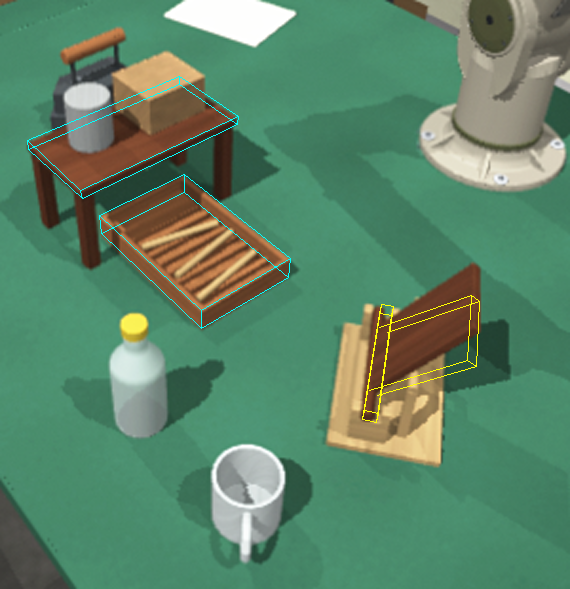

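The tray fit is within about 2 px. The rake fit is wrong because I forgot to add the 53 mm bar height to the handle, so I'm refitting it.

```bash
cat >> h.py <<'E'
def tool(psi,lean=35):
    c,s=np.cos(psi),np.sin(psi);S,C=np.sin(np.radians(lean)),np.cos(np.radians(lean))
    z=np.array([S*c,S*s,-C]);y=-np.array([C*c,C*s,S]);return np.c_[np.cross(y,z),y,z]
def quat(q): return R.from_quat([q[1],q[2],q[3],q[0]])
def plan(s,tp,TR):
    "remaining shift (cm, tool axes) and rotvec"
    A=quat(s["orientation"]).as_matrix()
    return np.round(A.T@(tp-s["eef_pos"])*100,2),np.round(R.from_matrix(A.T@TR).as_rotvec(),3)
def bar_of(s,L=.121):  # bar position from TCP if tool held to spec
    return s["eef_pos"]+L*quat(s["orientation"]).as_matrix()[:,2]
E
python3 - <<'E'
from h import *
cs=pickle.load(open("c0.pkl","rb"));pt,_=pickle.load(open("poses.pkl","rb"))
b=lambda u,v:("top",(110+u/2.5-.3,120+v/2.5-.3)); a=lambda u,v:("scene",(180+u/1.9-.25,90+v/1.9-.25))
H=53
rake=[((-99.9,50,131.6+H),b(48,328)),((-99.9,-50,131.6+H),b(100,403)),((0,85,61),b(145,263)),((0,-85,61),b(230,377)),
((-99.9,50,131.6+H),a(479,328)),((-95,-50,135+H),a(477,267)),((4,85,53),a(367,415))]
f=lambda p:np.concatenate([pr(tf(p,m),cs[c])[0]-uv for m,(c,uv) in rake])
r=least_squares(f,[.5,.22,-.9],loss="soft_l1");pk=r.x;print(pk,np.round(f(pk).reshape(-1,2),1).tolist())
pickle.dump((pt,pk),open("poses.pkl","wb"))
from cell import bot
s=bot.observe()
for n,al in(("grasp",121),("pre",221)):
    tp=tf(pk,(-al*np.sin(np.radians(35)),0,53+al*np.cos(np.radians(35))))[0];print(n,tp,plan(s,tp,tool(pk[2])))
K=box(-8,8,-85,85,45,61)
for y in(50,-50):
  K+=[((-99.9,y,131.6+H),(-90,y,138.4+H)),((-99.9,y,131.6+H),(-5,y,50)),((-90,y,138.4+H),(5,y,56))]
K+=[((-99.9,50,131.6+H),(-99.9,-50,131.6+H)),((-90,50,138.4+H),(-90,-50,138.4+H))]
o=[]
for c,(u0,v0) in(("scene",(340,210)),("top",(115,200))):
    im=cv2.resize(cs[c]["pixels"][v0:v0+130,u0:u0+130,::-1],None,fx=3,fy=3,interpolation=2).copy()
    for e in K:
        q=((pr(tf(pk,e),cs[c])-[u0-.3,v0-.3])*3).astype(int);cv2.line(im,q[0].tolist(),q[1].tolist(),(0,255,255),1)
    o.append(im)
cv2.imwrite("pics/ov2.png",np.hstack(o))
E
```

```text
[ 0.52407871  0.21921641 -0.89801718] [[-1.2, 0.1], [0.4, 1.6], [-2.2, -1.0], [-1.1, 0.4], [0.1, 0.9], [-0.8, -2.7], [-3.1, -0.7]]
grasp [0.48082955 0.27349581 0.1521174 ] (array([-38.63, -22.89,   7.92]), array([ 0.563, -0.291, -0.923]))
pre [0.44508645 0.31835481 0.2340326 ] (array([-33.95, -19.57,  -0.28]), array([ 0.563, -0.291, -0.923]))
```

View pics/ov2.png

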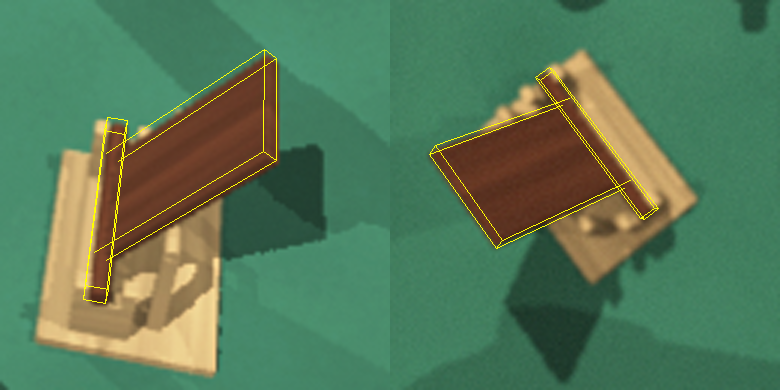

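```bash
cat > ref.py <<'E'
from h import *
from scipy.optimize import minimize
from cell import bot
cs=pickle.load(open("c0.pkl","rb"));pt,pk=pickle.load(open("poses.pkl","rb"))
S,C=np.sin(np.radians(35)),np.cos(np.radians(35))
th=np.arange(0,6.28,.4)
bar=[(8*np.cos(t),y,53+8*np.sin(t)) for t in th for y in(85,-85)]
brd=[(-a*S+n*C,y,53+a*C+n*S) for a in(0,165) for n in(6,-6) for y in(50,-50)]
M={}
for c,(u0,v0) in(("scene",(340,210)),("top",(115,200))):
    im=cs[c]["pixels"].astype(int);r,g,b_=im[...,0],im[...,1],im[...,2]
    m=((r>g*1.35)&(r<150)&(r>30));k=np.zeros_like(m);k[v0:v0+130,u0:u0+130]=m[v0:v0+130,u0:u0+130]
    n,l,st,_=cv2.connectedComponentsWithStats(k.astype(np.uint8));k=l==1+st[1:,4].argmax()
    M[c]=cv2.resize(k.astype(np.uint8),None,fx=4,fy=4,interpolation=1)[v0*4:(v0+130)*4,u0*4:(u0+130)*4];M[c,'o']=(u0,v0);print(c,k.sum())
def cost(p,full=False):
    o=[]
    for c in("scene","top"):
        z=np.zeros((520,520),np.uint8)
        for P in(bar,brd):
            q=(pr(tf(p,P),cs[c])-M[c,'o']+.5)*4
            cv2.fillConvexPoly(z,cv2.convexHull(np.round(q*16).astype(np.int32)),1,shift=4)
        o.append((z&M[c]).sum()/(z|M[c]).sum())
    return o if full else -sum(o)
r=minimize(cost,pk,method="Nelder-Mead",options=dict(initial_simplex=pk+np.array([[0,0,0],[.006,0,0],[0,.006,0],[0,0,.05]])))
print(pk,r.x,cost(pk,1),cost(r.x,1))
pickle.dump((pt,r.x),open("poses.pkl","wb"));pk=r.x
s=bot.observe()
for n,al in(("grasp",121),("pre",221)):
    tp=tf(pk,(-al*S,0,53+al*C))[0];print(n,tp,plan(s,tp,tool(pk[2])))
E
python3 ref.py
```

```text
scene 2298
top 1908
[ 0.52407871  0.21921641 -0.89801718] [ 0.52403885  0.22167915 -0.90706392] [np.float64(0.8794289261328367), np.float64(0.900161802600827)] [np.float64(0.9266496815286624), np.float64(0.9126143258172598)]
grasp [0.48128251 0.27634758 0.1521174 ] (array([-38.59, -22.61,   7.92]), array([ 0.564, -0.288, -0.914]))
pre [0.4459467 0.3215281 0.2340326] (array([-33.94, -19.25,  -0.28]), array([ 0.564, -0.288, -0.914]))
```

The silhouette fit is good (IoU about 0.92). Moving to the pre-grasp pose.

Call:
arm_command(commands=[{"offset":[-2.83,-1.6,-0.3],"dr":[0,0,0],"fingers":1},{"offset":[-2.83,-1.6,-0.3],"dr":[0,0,0],"fingers":1},{"offset":[-2.83,-1.6,-0.3],"dr":[0,0,0],"fingers":1},{"offset":[-2.83,-1.6,-0.3],"dr":[0,0,0],"fingers":1},{"offset":[-2.83,-1.6,-0.3],"dr":[0,0,0],"fingers":1},{"offset":[-2.83,-1.6,-0.3],"dr":[0,0,0],"fingers":1},{"offset":[-2.83,-1.6,-0.3],"dr":[0,0,0],"fingers":1},{"offset":[-2.83,-1.6,-0.3],"dr":[0,0,0],"fingers":1},{"offset":[-2.83,-1.6,-0.3],"dr":[0,0,0],"fingers":1},{"offset":[-2.83,-1.6,-0.3],"dr":[0,0,0],"fingers":1},{"offset":[-2.83,-1.6,-0.3],"dr":[0,0,0],"fingers":1},{"offset":[-2.83,-1.6,-0.3],"dr":[0,0,0],"fingers":1}])

```text
t: 2.0
eef_pos: [0.4472, 0.3207, 0.2677]
orientation: [0.0, 0.14, 0.99, 0.0]
force: [0.6, 1.3, -0.0]
finger_gap: 0.0854
```

Call:
arm_command(commands=[{"dr":[0.0564,-0.0288,-0.0914],"offset":[0,0,0],"fingers":1},{"dr":[0.0564,-0.0288,-0.0914],"offset":[0,0,0],"fingers":1},{"dr":[0.0564,-0.0288,-0.0914],"offset":[0,0,0],"fingers":1},{"dr":[0.0564,-0.0288,-0.0914],"offset":[0,0,0],"fingers":1},{"dr":[0.0564,-0.0288,-0.0914],"offset":[0,0,0],"fingers":1},{"dr":[0.0564,-0.0288,-0.0914],"offset":[0,0,0],"fingers":1},{"dr":[0.0564,-0.0288,-0.0914],"offset":[0,0,0],"fingers":1},{"dr":[0.0564,-0.0288,-0.0914],"offset":[0,0,0],"fingers":1},{"dr":[0.0564,-0.0288,-0.0914],"offset":[0,0,0],"fingers":1},{"dr":[0.0564,-0.0288,-0.0914],"offset":[0,0,0],"fingers":1},{"dr":[0,0,0],"offset":[0,0,0],"fingers":1}])

```text
t: 2.92
eef_pos: [0.4439, 0.3239, 0.2658]
orientation: [0.098, -0.316, 0.9, -0.285]
force: [-0.8, 0.6, -0.7]
finger_gap: 0.0854
```

```bash
cat > gp.py <<'E'
from h import *
from cell import bot
pt,pk=pickle.load(open("poses.pkl","rb"));S,C=np.sin(np.radians(35)),np.cos(np.radians(35))
s=bot.observe();print(s["t"],s["eef_pos"],s["force"].round(2),s["q"].round(2),s["finger_gap"])
for n,al in(("grasp",121),("pre",221)):
    tp=tf(pk,(-al*S,0,53+al*C))[0];print(n,*plan(s,tp,tool(pk[2])))
E
python3 gp.py
```

```text
2.9167 [0.4439121  0.32390095 0.26575843] [-0.76  0.58 -0.74] [-1.12  0.3   0.09  1.55  0.54  1.54  1.13] 0.08538774470000303
grasp [-1.000e-02  1.590e+00  1.278e+01] [-0.002  0.002  0.01 ]
pre [-0.03  1.57  2.78] [-0.002  0.002  0.01 ]
```

Call:
arm_command(commands=[{"offset":[0,0.8,0],"dr":[0,0,0.01],"fingers":0.6},{"offset":[0,0.8,1.2],"dr":[0,0,0],"fingers":0.6},{"offset":[0,0,1.6],"dr":[0,0,0],"fingers":0.6},{"offset":[0,0,2],"dr":[0,0,0],"fingers":0.6},{"offset":[0,0,2],"dr":[0,0,0],"fingers":0.6},{"offset":[0,0,2],"dr":[0,0,0],"fingers":0.6},{"offset":[0,0,2],"dr":[0,0,0],"fingers":0.6},{"offset":[0,0,1.5],"dr":[0,0,0],"fingers":0.6},{"offset":[0,0,0.5],"dr":[0,0,0],"fingers":0.6},{"offset":[0,0,0],"dr":[0,0,0],"fingers":0.6}])

```text
t: 3.75
eef_pos: [0.484, 0.2728, 0.1527]
orientation: [0.098, -0.304, 0.904, -0.284]
force: [0.4, -0.0, 0.1]
finger_gap: 0.0515
```

```bash
python3 gp.py; python3 - <<'E'
from cell import optics
import cv2,numpy as np
o=[]
for c,(u0,v0) in(("scene",(320,160)),("top",(95,180))):
    d=optics.camera(c);o.append(cv2.resize(d["pixels"][v0:v0+180,u0:u0+130,::-1],None,fx=3,fy=3,interpolation=2))
cv2.imwrite("pics/g1.png",np.hstack(o))
E
```

```text
3.75 [0.48397698 0.27283325 0.15266516] [ 0.41 -0.01  0.08] [-1.04  0.37  0.13  1.73  0.57  1.27  1.07] 0.05151174482786399
grasp [ 0.    0.39 -0.21] [ 0.    -0.003 -0.015]
pre [  0.04   0.4  -10.21] [ 0.    -0.003 -0.015]
```

View pics/g1.png

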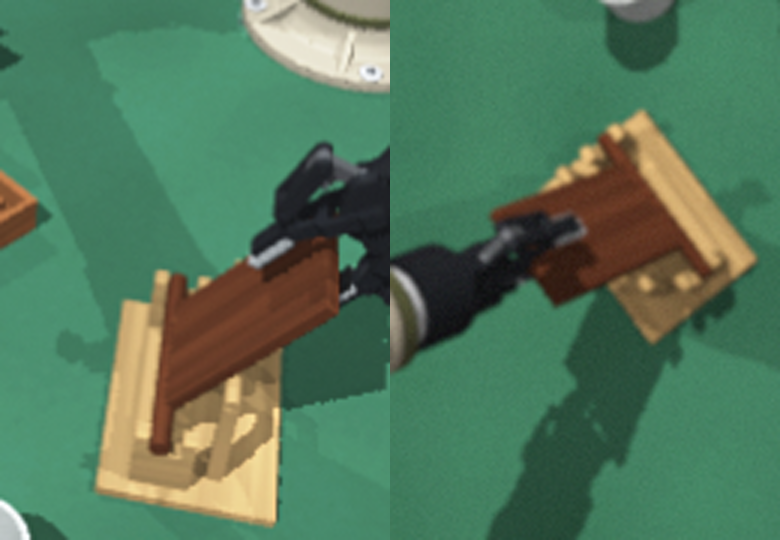

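The jaws straddle the board at mid-width. I'll correct 4 mm, then close gently.

Call:
arm_command(commands=[{"offset":[0,0.4,-0.2],"dr":[0,0,-0.01],"fingers":0.3},{"offset":[0,0,0],"dr":[0,0,0],"fingers":0.25},{"offset":[0,0,0],"dr":[0,0,0],"fingers":0.25},{"offset":[0,0,0],"dr":[0,0,0],"fingers":0.25}], force=20)

```text
t: 4.18
eef_pos: [0.4806, 0.2787, 0.1529]
orientation: [0.098, -0.311, 0.902, -0.284]
force: [-0.6, -0.2, 0.5]
finger_gap: 0.0214
```

Call:
arm_command(commands=[{"offset":[0,0,0],"dr":[0,0,0],"fingers":0.0},{"offset":[0,0,0],"dr":[0,0,0],"fingers":0.0},{"offset":[0,0,0],"dr":[0,0,0],"fingers":0.0},{"offset":[0,0,0],"dr":[0,0,0],"fingers":0.0},{"offset":[0,0,0],"dr":[0,0,0],"fingers":0.0}], force=20)

```text
t: 4.6
eef_pos: [0.481, 0.278, 0.1532]
orientation: [0.098, -0.311, 0.902, -0.284]
force: [-1.7, -0.1, 5.9]
finger_gap: 0.0114
```

```bash
python3 gp.py; python3 -c "
from h import *
from cell import bot
s=bot.observe();A=quat(s['orientation']).as_matrix();print(A.T@s['force'],A.T@s['ft_torque'])"
```

```text
4.6 [0.48097384 0.27801055 0.15315853] [-1.67 -0.06  5.93] [-1.05  0.37  0.12  1.73  0.57  1.28  1.07] 0.011356345592014433
grasp [ 0.08 -0.06  0.17] [-0.  0. -0.]
pre [ 0.08 -0.06 -9.83] [-0.  0. -0.]
[ 1.35171905 -2.59577982 -5.41679069] [ 0.19000014  0.28409806 -0.34515443]
```

Call:
arm_command(commands=[{"offset":[0,0,0],"dr":[0,0,0],"fingers":0.0},{"offset":[0,0,0],"dr":[0,0,0],"fingers":0.0},{"offset":[0,0,0],"dr":[0,0,0],"fingers":0.0},{"offset":[0,0,0],"dr":[0,0,0],"fingers":0.0}], force=80)

```text
t: 4.93
eef_pos: [0.481, 0.2781, 0.1532]
orientation: [0.098, -0.311, 0.902, -0.284]
force: [-0.9, -1.0, 6.3]
finger_gap: 0.0111
```

```bash
python3 -c "
from h import *
from cell import bot
s=bot.observe();print(s['eef_pos'],s['orientation'],s['force'],s['finger_gap']);pickle.dump(s,open('grasp.pkl','wb'))"
```

```text
[0.48097578 0.27807356 0.15321838] [ 0.09821682 -0.31078682  0.90163119 -0.28429949] [-0.87303038 -0.95204302  6.25394297] 0.011135406457573944
```

Call:
arm_command(commands=[{"offset":[0,-0.115,-0.164],"dr":[0,0,0],"fingers":0.0},{"offset":[0,-0.287,-0.41],"dr":[0,0,0],"fingers":0.0},{"offset":[0,-0.574,-0.819],"dr":[0,0,0],"fingers":0.0},{"offset":[0,-0.574,-0.819],"dr":[0,0,0],"fingers":0.0},{"offset":[0,-0.574,-0.819],"dr":[0,0,0],"fingers":0.0},{"offset":[0,-0.574,-0.819],"dr":[0,0,0],"fingers":0.0},{"offset":[0,-0.574,-0.819],"dr":[0,0,0],"fingers":0.0},{"offset":[0,-0.574,-0.819],"dr":[0,0,0],"fingers":0.0},{"offset":[0,-0.574,-0.819],"dr":[0,0,0],"fingers":0.0},{"offset":[0,0,0],"dr":[0,0,0],"fingers":0.0},{"offset":[0,0,0],"dr":[0,0,0],"fingers":0.0}])

```text
t: 5.85
eef_pos: [0.481, 0.2782, 0.2302]
orientation: [0.098, -0.311, 0.902, -0.284]
force: [-0.5, -0.0, -2.1]
finger_gap: 0.0108
```

```bash
cat > lift.py <<'E'
from h import *
from cell import bot,optics
import sys
tag=sys.argv[1]
s=bot.observe();print(s["t"],s["eef_pos"],s["force"].round(1),s["finger_gap"])
g=pickle.load(open("grasp.pkl","rb"));pt,pk=pickle.load(open("poses.pkl","rb"))
# rake pose now: rigid with tool since grasp
def tcp_for(bar,psi):
    Rz=R.from_euler("z",psi-pk[2]).as_matrix()
    b0=tf(pk,(0,0,53))[0]
    return bar+Rz@(g["eef_pos"]-b0), Rz@quat(g["orientation"]).as_matrix()
A=quat(s["orientation"]).as_matrix();A0=quat(g["orientation"]).as_matrix();b0=tf(pk,(0,0,53))[0]
D=A@A0.T;bar=s["eef_pos"]+D@(b0-g["eef_pos"]);e=bar[:2]-pt[:2];c_,s_=np.cos(pt[2]),np.sin(pt[2])
print("bar world",bar.round(4),"in tray mm",(1000*np.array([c_*e[0]+s_*e[1],-s_*e[0]+c_*e[1],bar[2]])).round(1),"rake rot vs stand",R.from_matrix(D).as_rotvec().round(3),"yaw err",round(R.from_matrix(D).as_rotvec()[2]+pk[2]-pt[2],4))
for x,z in((-40,90),(-40,64),(88,64),(88,44),(-85,44)):
    print((x,z),*plan(s,*tcp_for(tf(pt,(x,0,z))[0],pt[2])))
h,_=tcp_for(b0+[0,0,.07],pk[2]);print("over stand",*plan(s,h,A0))
print("stand",*plan(s,*tcp_for(b0,pk[2])))
print("world axes in tool: tray+x",np.round(A.T@[c_,s_,0],3),"tray+y",np.round(A.T@[-s_,c_,0],3),"up",np.round(A.T@[0,0,1],3))
E
python3 lift.py a; python3 - <<'E'
from cell import optics
import cv2,numpy as np
o=[]
for c,(u0,v0) in(("scene",(320,130)),("top",(75,180))):
    d=optics.camera(c);o.append(cv2.resize(d["pixels"][v0:v0+180,u0:u0+130,::-1],None,fx=3,fy=3,interpolation=2))
cv2.imwrite("pics/l1.png",np.hstack(o))
E
```

```text
5.85 [0.48095242 0.27819982 0.23017825] [-0.5 -0.  -2.1] 0.010776760323164117
bar world [0.524  0.2219 0.1299] in tray mm [-323.3  -24.2  129.9] rake rot vs stand [ 0.001  0.    -0.   ] yaw err 0.6574
(-40, 90) [ 11.08 -18.55  17.83] [0.001 0.378 0.538]
(-40, 64) [ 11.08 -17.06  19.96] [0.001 0.378 0.538]
(88, 64) [ 18.91 -25.37  25.75] [0.001 0.378 0.538]
(88, 44) [ 18.91 -24.22  27.39] [0.001 0.378 0.538]
(-85, 44) [  8.33 -12.99  19.56] [0.001 0.378 0.538]
over stand [0.01 0.39 0.58] [ 0.001  0.    -0.001]
stand [0.01 4.4  6.31] [ 0.001  0.    -0.001]
world axes in tool: tray+x [ 0.611 -0.649  0.453] tray+y [-0.791 -0.5    0.351] up [-0.001 -0.573 -0.82 ]
```

View pics/l1.png

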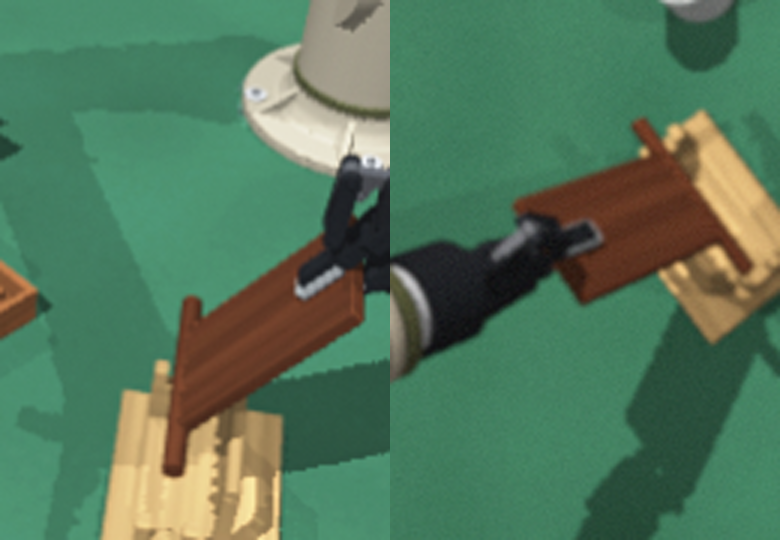

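Held level, clear of the stand. Travelling to over the tray.

Call:
arm_command(commands=[{"offset":[0.5,-0.9,0.7],"dr":[0,0,0],"fingers":0},{"offset":[0.96,-1.73,1.37],"dr":[0,0,0],"fingers":0},{"offset":[0.96,-1.73,1.37],"dr":[0,0,0],"fingers":0},{"offset":[0.96,-1.73,1.37],"dr":[0,0,0],"fingers":0},{"offset":[0.96,-1.73,1.37],"dr":[0,0,0],"fingers":0},{"offset":[0.96,-1.73,1.37],"dr":[0,0,0],"fingers":0},{"offset":[0.96,-1.73,1.37],"dr":[0,0,0],"fingers":0},{"offset":[0.96,-1.73,1.37],"dr":[0,0,0],"fingers":0},{"offset":[0.96,-1.73,1.37],"dr":[0,0,0],"fingers":0},{"offset":[0.96,-1.73,1.37],"dr":[0,0,0],"fingers":0},{"offset":[0.96,-1.73,1.37],"dr":[0,0,0],"fingers":0},{"offset":[0.96,-1.73,1.37],"dr":[0,0,0],"fingers":0}])

```text
t: 6.95
eef_pos: [0.5494, 0.0074, 0.2139]
orientation: [0.097, -0.31, 0.902, -0.284]
force: [0.9, -0.0, -1.7]
finger_gap: 0.011
```

Call:
arm_command(commands=[{"offset":[0,0,0],"dr":[0,0.054,0.0769],"fingers":0},{"offset":[0,0,0],"dr":[0,0.054,0.0769],"fingers":0},{"offset":[0,0,0],"dr":[0,0.054,0.0769],"fingers":0},{"offset":[0,0,0],"dr":[0,0.054,0.0769],"fingers":0},{"offset":[0,0,0],"dr":[0,0.054,0.0769],"fingers":0},{"offset":[0,0,0],"dr":[0,0.054,0.0769],"fingers":0},{"offset":[0,0,0],"dr":[0,0.054,0.0769],"fingers":0},{"offset":[0,0,0],"dr":[0,0,0],"fingers":0},{"offset":[0,0,0],"dr":[0,0,0],"fingers":0}])

```text
t: 7.7
eef_pos: [0.55, 0.0088, 0.214]
orientation: [-0.0, -0.004, 0.953, -0.301]
force: [-1.3, -0.0, -2.5]
finger_gap: 0.011
```

```bash
python3 lift.py a
```

```text
7.7 [0.54999927 0.00880608 0.213977  ] [-1.3 -0.  -2.5] 0.010986785241820281
bar world [ 0.5494 -0.0623  0.1139] in tray mm [-38.9  -0.5 113.9] rake rot vs stand [-0.002  0.002 -0.657] yaw err 0.0005
(-40, 90) [-0.03  1.44  1.89] [-0.001 -0.002  0.002]
(-40, 64) [-0.04  2.94  4.02] [-0.001 -0.002  0.002]
(88, 64) [-0.03 -7.54 11.37] [-0.001 -0.002  0.002]
(88, 44) [-0.03 -6.39 13.01] [-0.001 -0.002  0.002]
(-85, 44) [-0.05  7.77  3.07] [-0.001 -0.002  0.002]
over stand [  6.72  21.55 -16.25] [-0.001 -0.38  -0.537]
stand [  6.71  25.57 -10.52] [-0.001 -0.38  -0.537]
world axes in tool: tray+x [ 0.001 -0.818  0.575] tray+y [-1.    -0.002 -0.001] up [ 0.002 -0.575 -0.818]
```

Call:
arm_command(commands=[{"offset":[0,0.69,0.98],"dr":[0,0,0],"fingers":0},{"offset":[0,0.69,0.98],"dr":[0,0,0],"fingers":0},{"offset":[0,0.69,0.98],"dr":[0,0,0],"fingers":0},{"offset":[0,0.69,0.98],"dr":[0,0,0],"fingers":0},{"offset":[0,0,0],"dr":[0,0,0],"fingers":0},{"offset":[0,0,0],"dr":[0,0,0],"fingers":0}])

```text
t: 8.2
eef_pos: [0.5492, 0.01, 0.1657]
orientation: [-0.001, -0.004, 0.954, -0.301]
force: [0.7, 0.5, -2.2]
finger_gap: 0.0112
```

```bash
python3 lift.py a; cat > ov.py <<'E'
from h import *
from cell import bot,optics
import sys
s=bot.observe();g=pickle.load(open("grasp.pkl","rb"));pt,pk=pickle.load(open("poses.pkl","rb"))
A=quat(s["orientation"]).as_matrix();A0=quat(g["orientation"]).as_matrix();b0=tf(pk,(0,0,53))[0]
D=A@A0.T
S,C=np.sin(np.radians(35)),np.cos(np.radians(35))
L=[((x,y,z),(x,-y,z)) for x,y,z in((8,85,53),(-8,85,53),(0,85,61))]+[((0,y,45),(0,y,29)) for y in(59.5,-59.5)]
for y in(50,-50): L+=[((-165*S-6*C,y,53+165*C-6*S),(-6*C,y,53-6*S)),((-165*S+6*C,y,53+165*C+6*S),(6*C,y,53+6*S))]
L+=[((0,85,53),(0,-85,53))]
o=[]
for c,(u0,v0,w,h) in(("scene",(215,120,150,170)),("top",(210,180,140,130))):
    d=optics.camera(c);im=cv2.resize(d["pixels"][v0:v0+h,u0:u0+w,::-1],None,fx=2.7,fy=3,interpolation=2).copy()
    for e in L:
        P=s["eef_pos"]+(tf(pk,e)-g["eef_pos"])@D.T
        q=((pr(P,d)-[u0-.3,v0-.3])*[2.7,3]).astype(int)
        if len(sys.argv)<3: cv2.line(im,q[0].tolist(),q[1].tolist(),(0,255,255),1)
    o.append(cv2.copyMakeBorder(im,0,510-im.shape[0],0,0,0))
cv2.imwrite(sys.argv[1],np.hstack(o))
E
python3 ov.py pics/t1.png
```

```text
8.2 [0.54918383 0.00995279 0.16573819] [ 0.7  0.5 -2.2] 0.011193384068675783
bar world [ 0.5484 -0.0611  0.0656] in tray mm [-40.1  -1.4  65.6] rake rot vs stand [-0.002  0.003 -0.657] yaw err 0.0004
(-40, 90) [-0.1  -1.42 -1.99] [-0.001 -0.003  0.002]
(-40, 64) [-0.11  0.07  0.14] [-0.001 -0.003  0.002]
(88, 64) [ -0.1  -10.41   7.49] [-0.001 -0.003  0.002]
(88, 44) [-0.11 -9.26  9.13] [-0.001 -0.003  0.002]
(-85, 44) [-0.12  4.9  -0.81] [-0.001 -0.003  0.002]
over stand [  6.66  18.69 -20.12] [-0.    -0.38  -0.536]
stand [  6.64  22.71 -14.39] [-0.    -0.38  -0.536]
world axes in tool: tray+x [ 0.001 -0.818  0.575] tray+y [-1.    -0.002 -0.002] up [ 0.003 -0.575 -0.818]
```

View pics/t1.png

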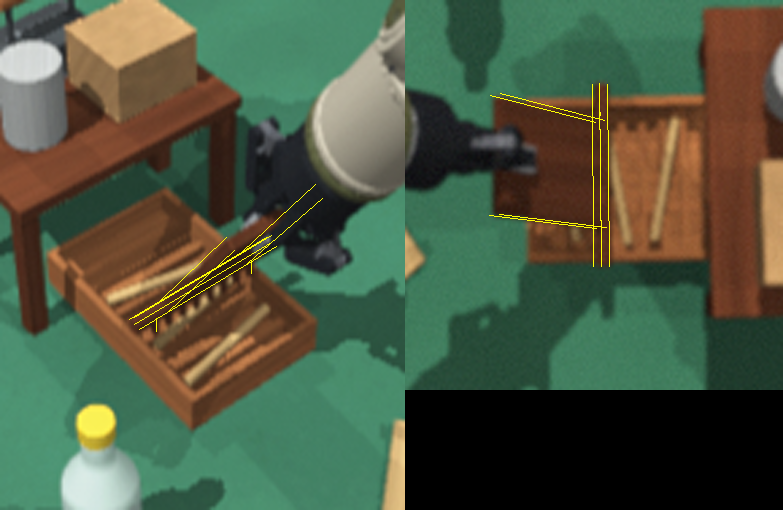

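Overlay matches; the bar spans both rims. Moving in under the shelf at bar z of about 65 mm.

Call:
arm_command(commands=[{"offset":[-0.02,-0.5,0.35],"dr":[0,-0.003,0.002],"fingers":0},{"offset":[-0.02,-1.0,0.705],"dr":[0,0,0],"fingers":0},{"offset":[-0.02,-1.0,0.705],"dr":[0,0,0],"fingers":0},{"offset":[-0.02,-1.0,0.705],"dr":[0,0,0],"fingers":0},{"offset":[-0.02,-1.0,0.705],"dr":[0,0,0],"fingers":0},{"offset":[0,-1.0,0.705],"dr":[0,0,0],"fingers":0},{"offset":[0,-1.0,0.705],"dr":[0,0,0],"fingers":0},{"offset":[0,-1.0,0.705],"dr":[0,0,0],"fingers":0},{"offset":[0,-1.0,0.705],"dr":[0,0,0],"fingers":0},{"offset":[0,-1.0,0.705],"dr":[0,0,0],"fingers":0},{"offset":[0,-0.9,0.635],"dr":[0,0,0],"fingers":0},{"offset":[0,0,0],"dr":[0,0,0],"fingers":0}])

```text
t: 9.3
eef_pos: [0.5509, -0.1206, 0.1667]
orientation: [0.002, -0.001, 0.954, -0.301]
force: [-1.4, 0.1, -1.3]
finger_gap: 0.0112
```

```bash
python3 lift.py a
```

```text
9.3 [ 0.55092298 -0.12063194  0.1667357 ] [-1.4  0.1 -1.3] 0.01119260618710477
bar world [ 0.5504 -0.1917  0.0666] in tray mm [90.5 -0.2 66.6] rake rot vs stand [-0.    -0.002 -0.662] yaw err -0.0041
(-40, 90) [ 0.03  9.32 -9.42] [-0.001 -0.001 -0.005]
(-40, 64) [ 0.04 10.82 -7.29] [-0.001 -0.001 -0.005]
(88, 64) [-0.01  0.34  0.07] [-0.001 -0.001 -0.005]
(88, 44) [-0.    1.49  1.71] [-0.001 -0.001 -0.005]
(-85, 44) [ 0.06 15.65 -8.24] [-0.001 -0.001 -0.005]
over stand [  6.9   29.38 -27.56] [-0.002 -0.378 -0.543]
stand [  6.92  33.41 -21.83] [-0.002 -0.378 -0.543]
world axes in tool: tray+x [-0.004 -0.818  0.575] tray+y [-1.     0.005 -0.   ] up [-0.003 -0.575 -0.818]
```

Call:
arm_command(commands=[{"offset":[0,0.25,0.35],"dr":[0,0,0],"fingers":0},{"offset":[0,0.3,0.42],"dr":[0,0,0],"fingers":0},{"offset":[0,0.3,0.42],"dr":[0,0,0],"fingers":0},{"offset":[0,0.25,0.35],"dr":[0,0,0],"fingers":0},{"offset":[0,0,0],"dr":[0,0,0],"fingers":0},{"offset":[0,0,0],"dr":[0,0,0],"fingers":0}])

```text
t: 9.8
eef_pos: [0.5516, -0.1165, 0.1469]
orientation: [0.002, -0.003, 0.954, -0.301]
force: [1.3, -0.2, -1.7]
finger_gap: 0.0111
```

Call:
arm_command(commands=[{"offset":[0,0.058,0.082],"dr":[0,0,0],"fingers":0},{"offset":[0,0.058,0.082],"dr":[0,0,0],"fingers":0},{"offset":[0,0,0],"dr":[0,0,0],"fingers":0},{"offset":[0,0,0],"dr":[0,0,0],"fingers":0}])

```text
t: 10.13
eef_pos: [0.5518, -0.117, 0.1455]
orientation: [0.002, -0.002, 0.954, -0.301]
force: [-0.3, -0.0, -1.8]
finger_gap: 0.0112
```

```bash
python3 lift.py a|head -2
```

```text
10.1333 [ 0.55175724 -0.11695001  0.14551867] [-0.3 -0.  -1.8] 0.011217739931642571
bar world [ 0.5516 -0.1879  0.0453] in tray mm [86.7  1.  45.3] rake rot vs stand [ 0.001 -0.002 -0.658] yaw err -0.0002
```

Call:
arm_command(commands=[{"offset":[0,0.058,0.082],"dr":[0,0,0],"fingers":0},{"offset":[0,0,0],"dr":[0,0,0],"fingers":0},{"offset":[0,0,0],"dr":[0,0,0],"fingers":0}])

```text
t: 10.38
eef_pos: [0.552, -0.1168, 0.1447]
orientation: [0.002, -0.003, 0.954, -0.301]
force: [-0.5, 0.5, 0.2]
finger_gap: 0.011
```

Call:
arm_command(commands=[{"offset":[0,0.058,0.082],"dr":[0,0,0],"fingers":0},{"offset":[0,0,0],"dr":[0,0,0],"fingers":0},{"offset":[0,0,0],"dr":[0,0,0],"fingers":0}])

```text
t: 10.63
eef_pos: [0.5525, -0.1167, 0.1443]
orientation: [0.003, -0.003, 0.954, -0.301]
force: [0.7, 2.2, 6.2]
finger_gap: 0.0113
```

```bash
python3 lift.py a|head -2
```

```text
10.6333 [ 0.55245195 -0.11665406  0.14425407] [0.7 2.2 6.2] 0.01130724319248149
bar world [ 0.5524 -0.1876  0.044 ] in tray mm [86.4  1.8 44. ] rake rot vs stand [ 0.001 -0.003 -0.657] yaw err 0.0006
```

Contact at bar z = 44.0 mm, with about 8 N on the rims. Combing in stages.

Call:
arm_command(commands=[{"offset":[0.02,0.31,-0.26],"dr":[0,0,0],"fingers":0},{"offset":[0.02,0.573,-0.403],"dr":[0,0,0],"fingers":0},{"offset":[0.02,0.573,-0.403],"dr":[0,0,0],"fingers":0},{"offset":[0.02,0.573,-0.403],"dr":[0,0,0],"fingers":0},{"offset":[0.02,0.573,-0.403],"dr":[0,0,0],"fingers":0},{"offset":[0.02,0.573,-0.403],"dr":[0,0,0],"fingers":0},{"offset":[0,0,0],"dr":[0,0,0],"fingers":0}])

```text
t: 11.22
eef_pos: [0.5504, -0.0759, 0.1438]
orientation: [0.002, -0.004, 0.954, -0.301]
force: [-2.3, 2.0, 9.7]
finger_gap: 0.0111
```

```bash
python3 lift.py a|head -2
```

```text
11.2167 [ 0.55043175 -0.07586     0.1437982 ] [-2.3  2.   9.7] 0.011130071392650254
bar world [ 0.5503 -0.1468  0.0436] in tray mm [45.6 -0.  43.6] rake rot vs stand [ 0.001 -0.002 -0.656] yaw err 0.002
```

Call:
arm_command(commands=[{"offset":[0,0.544,-0.444],"dr":[0,0,0],"fingers":0},{"offset":[0,0.573,-0.403],"dr":[0,0,0],"fingers":0},{"offset":[0,0.573,-0.403],"dr":[0,0,0],"fingers":0},{"offset":[0,0.573,-0.403],"dr":[0,0,0],"fingers":0},{"offset":[0,0.573,-0.403],"dr":[0,0,0],"fingers":0},{"offset":[0,0.573,-0.403],"dr":[0,0,0],"fingers":0},{"offset":[0,0,0],"dr":[0,0,0],"fingers":0}])

```text
t: 11.8
eef_pos: [0.5503, -0.0334, 0.1442]
orientation: [0.002, -0.004, 0.954, -0.3]
force: [-0.0, 1.3, 3.5]
finger_gap: 0.0109
```

```bash
python3 lift.py a|head -2
```

```text
11.8 [ 0.55030331 -0.0334099   0.14415448] [-0.   1.3  3.5] 0.010920538112757564
bar world [ 0.5503 -0.1043  0.0439] in tray mm [ 3.1  0.2 43.9] rake rot vs stand [ 0.002 -0.002 -0.655] yaw err 0.0025
```

Call:
arm_command(commands=[{"offset":[0,0.573,-0.403],"dr":[0,0,0],"fingers":0},{"offset":[0,0.573,-0.403],"dr":[0,0,0],"fingers":0},{"offset":[0,0.573,-0.403],"dr":[0,0,0],"fingers":0},{"offset":[0,0.573,-0.403],"dr":[0,0,0],"fingers":0},{"offset":[0,0.573,-0.403],"dr":[0,0,0],"fingers":0},{"offset":[0,0.573,-0.403],"dr":[0,0,0],"fingers":0},{"offset":[0,0,0],"dr":[0,0,0],"fingers":0}])

```text
t: 12.38
eef_pos: [0.55, 0.0086, 0.1443]
orientation: [0.002, -0.004, 0.954, -0.3]
force: [0.5, 0.9, 3.7]
finger_gap: 0.0111
```

```bash
python3 lift.py a|head -2; python3 ov.py pics/c1.png n
```

```text
12.3833 [0.55001062 0.00855928 0.14429342] [0.5 0.9 3.7] 0.011093369409265573
bar world [ 0.55   -0.0623  0.044 ] in tray mm [-38.9   0.1  44. ] rake rot vs stand [ 0.002 -0.002 -0.655] yaw err 0.0024
```

View pics/c1.png

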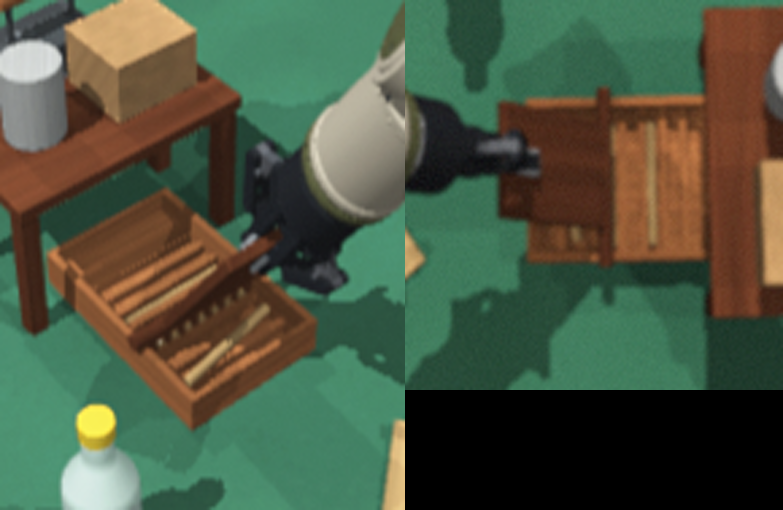

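One dowel already lies in a groove behind the bar; the skewed one near the open end is next.

Call:
arm_command(commands=[{"offset":[0,0.573,-0.403],"dr":[0,0,0],"fingers":0},{"offset":[0,0.573,-0.403],"dr":[0,0,0],"fingers":0},{"offset":[0,0.573,-0.403],"dr":[0,0,0],"fingers":0},{"offset":[0,0.573,-0.403],"dr":[0,0,0],"fingers":0},{"offset":[0,0.573,-0.403],"dr":[0,0,0],"fingers":0},{"offset":[0,0.573,-0.403],"dr":[0,0,0],"fingers":0},{"offset":[0,0.41,-0.29],"dr":[0,0,0],"fingers":0},{"offset":[0,0,0],"dr":[0,0,0],"fingers":0}])

```text
t: 13.15
eef_pos: [0.5493, 0.0501, 0.1463]
orientation: [0.001, -0.001, 0.953, -0.304]
force: [-2.2, -9.1, 11.2]
finger_gap: 0.0111
```

```bash
python3 lift.py a|head -2; python3 ov.py pics/c2.png n
```

```text
13.15 [0.54931519 0.0501464  0.14626004] [-2.2 -9.1 11.2] 0.011097623913824168
bar world [ 0.5488 -0.0215  0.0465] in tray mm [-79.7  -0.8  46.5] rake rot vs stand [-0.006 -0.004 -0.662] yaw err -0.0042
```

View pics/c2.png

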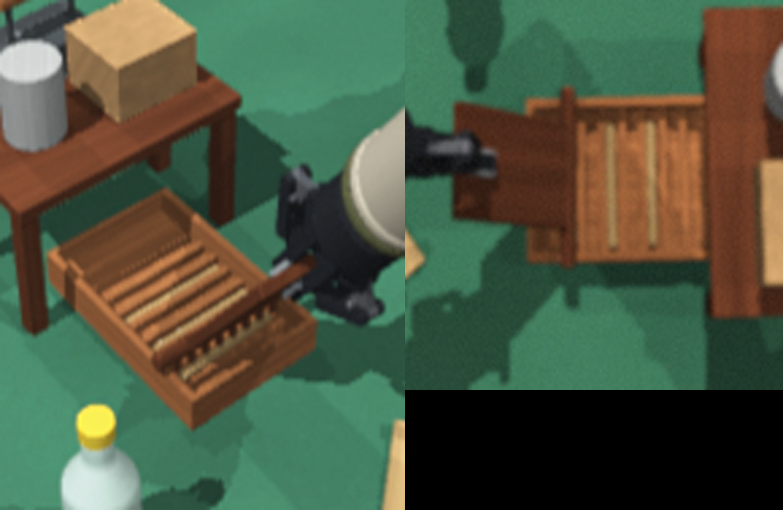

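Two dowels are seated. The bar has ridden up 2.5 mm near the third, so I'll lift, go back and measure it.

Call:
arm_command(commands=[{"offset":[0,-0.4,-0.57],"dr":[0,0,0.0],"fingers":0},{"offset":[0,-0.58,-0.82],"dr":[0,0,0],"fingers":0},{"offset":[0,-1.15,0.805],"dr":[0,0,0],"fingers":0},{"offset":[0,-1.15,0.805],"dr":[0,0,0],"fingers":0},{"offset":[0,-1.15,0.805],"dr":[0,0,0],"fingers":0},{"offset":[0,-1.15,0.805],"dr":[0,0,0],"fingers":0},{"offset":[0,-1.15,0.805],"dr":[0,0,0],"fingers":0},{"offset":[0,-1.15,0.805],"dr":[0,0,0],"fingers":0},{"offset":[0,-1.15,0.805],"dr":[0,0,0],"fingers":0},{"offset":[0,-1.15,0.805],"dr":[0,0,0],"fingers":0},{"offset":[0,-1.15,0.805],"dr":[0,0,0],"fingers":0},{"offset":[0,0,0],"dr":[0,0,0],"fingers":0}])

```text
t: 14.25
eef_pos: [0.5494, -0.0777, 0.1621]
orientation: [0.001, -0.0, 0.953, -0.302]
force: [-1.0, -1.7, -1.9]
finger_gap: 0.0108
```

```bash
python3 lift.py a|head -2; cat > dw.py <<'E'
from h import *
from cell import optics
pt,_=pickle.load(open("poses.pkl","rb"));d=optics.camera("top")
Rm=cv2.Rodrigues(np.array(d["rvec"]))[0];C=-Rm.T@np.array(d["tvec"]).ravel()
# rectify tray at z=17mm: 4px/mm? 3 px per mm
xs,ys=np.meshgrid(np.arange(-122,66,.5),np.arange(80,-80,-.5))
def rect(z):
    w=pr(tf(pt,np.c_[xs.ravel(),ys.ravel(),np.full(xs.size,z)]),d).astype(np.float32)
    return cv2.remap(d["pixels"],w[:,0].reshape(xs.shape),w[:,1].reshape(xs.shape),1)
im=rect(15);cv2.imwrite("pics/rect.png",cv2.resize(im[:,:,::-1],None,fx=2,fy=2))
g=im.astype(int);m=((g[...,1]>g[...,0]*.72)&(g.sum(2)>270)&(g[...,0]>g[...,1]*1.03)).astype(np.uint8)
n,l,st,ce=cv2.connectedComponentsWithStats(m)
for i in range(1,n):
    if st[i,4]>600:
        yy,xx=np.nonzero(l==i);(c,wh,a)=cv2.minAreaRect(np.c_[xx,yy].astype(np.float32))
        P=np.c_[xx*.5-122,80-yy*.5];k=np.polyfit(P[:,1],P[:,0],1)
        print(st[i,4],"centre",P.mean(0).round(1),"y range",P[:,1].min(),P[:,1].max(),"dx/dy deg",np.degrees(np.arctan(k[0])).round(1),np.round(wh,0))
E
python3 dw.py
```

```text
14.25 [ 0.54943197 -0.07771868  0.16212844] [-1.  -1.7 -1.9] 0.010774201491785273
bar world [ 0.5489 -0.1488  0.062 ] in tray mm [47.6 -1.5 62. ] rake rot vs stand [-0.001 -0.003 -0.663] yaw err -0.0051
2745 centre [-70.6 -26.5] y range -61.0 8.0 dx/dy deg 0.2 [138.  22.]
764 centre [-119.7  -45.6] y range -78.0 -14.0 dx/dy deg -0.2 [128.   8.]
924 centre [-29.2 -50.5] y range -63.0 -38.0 dx/dy deg -0.2 [50. 20.]
```

View pics/rect.png

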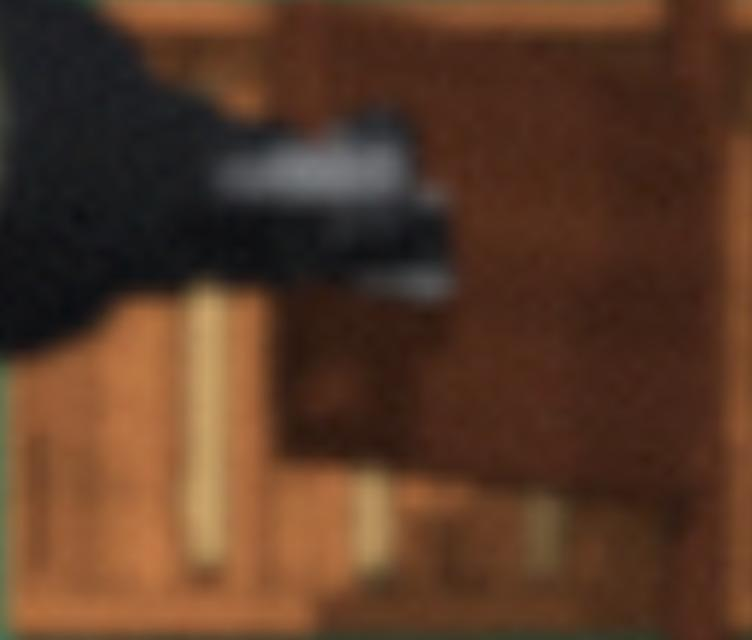

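The third dowel is parallel to the grooves at x≈-71 mm, inside the -73 groove with its play of ±2. I'll raise the rake clear and check all three unobstructed.

Call:
arm_command(commands=[{"offset":[0,-0.8,-1.13],"dr":[0,0,0],"fingers":0},{"offset":[0,-0.8,-1.13],"dr":[0,0,0],"fingers":0},{"offset":[0,-0.8,-1.13],"dr":[0,0,0],"fingers":0},{"offset":[0,-0.8,-1.13],"dr":[0,0,0],"fingers":0},{"offset":[0,2.45,-1.72],"dr":[0,0,0],"fingers":0},{"offset":[0,2.45,-1.72],"dr":[0,0,0],"fingers":0},{"offset":[0,2.45,-1.72],"dr":[0,0,0],"fingers":0},{"offset":[0,2.45,-1.72],"dr":[0,0,0],"fingers":0},{"offset":[0,2.45,-1.72],"dr":[0,0,0],"fingers":0},{"offset":[0,2.45,-1.72],"dr":[0,0,0],"fingers":0},{"offset":[0,2.45,-1.72],"dr":[0,0,0],"fingers":0},{"offset":[0,2.45,-1.72],"dr":[0,0,0],"fingers":0}])

```text
t: 15.3
eef_pos: [0.5482, 0.1686, 0.2169]
orientation: [0.002, -0.003, 0.954, -0.3]
force: [1.1, -0.0, -1.2]
finger_gap: 0.0112
```

```bash
python3 lift.py a; python3 dw.py; python3 - <<'E'
from h import *
from cell import optics
d=optics.camera("scene")
a=cv2.resize(d["pixels"][175:265,225:340,::-1],None,fx=4.3,fy=4.3,interpolation=2)
b=cv2.resize(cv2.imread("pics/rect.png"),None,fx=.5,fy=.5)
cv2.imwrite("pics/fin.png",np.vstack([a,cv2.copyMakeBorder(b,0,0,0,max(0,a.shape[1]-b.shape[1]),0)])[:590] if 0 else a)
# dowel height check: compare scene pixels of both ends at z=11 vs z=22 (brightness of tan)
pt,_=pickle.load(open("poses.pkl","rb"))
im=d["pixels"].astype(int)
E
```

```text
15.3 [0.54824576 0.16862478 0.21694894] [ 1.1 -0.  -1.2] 0.011165210460701252
bar world [0.5481 0.0977 0.1167] in tray mm [-198.9   -0.8  116.7] rake rot vs stand [ 0.001 -0.001 -0.656] yaw err 0.0016
(-40, 90) [ -0.07 -11.49  11.3 ] [0.001 0.002 0.   ]
(-40, 64) [ -0.07 -10.    13.43] [0.001 0.002 0.   ]
(88, 64) [ -0.04 -20.49  20.76] [0.001 0.002 0.   ]
(88, 44) [ -0.04 -19.34  22.4 ] [0.001 0.002 0.   ]
(-85, 44) [-0.07 -5.16 12.49] [0.001 0.002 0.   ]
over stand [ 6.64  8.64 -6.83] [-0.    -0.375 -0.539]
stand [ 6.66 12.66 -1.09] [-0.    -0.375 -0.539]
world axes in tool: tray+x [ 0.002 -0.819  0.573] tray+y [-1.    -0.     0.003] up [-0.002 -0.573 -0.819]
1821 centre [-120.1    1.6] y range -77.5 80.0 dx/dy deg -0.4 [ 16. 315.]
4830 centre [-70.5   0.7] y range -60.5 59.5 dx/dy deg -0.5 [240.  23.]
4711 centre [13.6 -2.3] y range -63.5 57.5 dx/dy deg -0.3 [242.  23.]
4756 centre [-30.   -3.3] y range -65.5 56.0 dx/dy deg -0.8 [243.  22.]
```

View pics/fin.png

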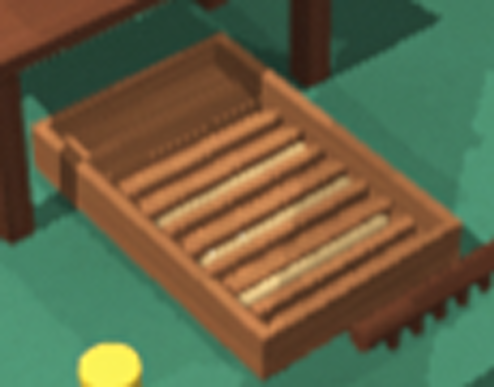

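The picture shows all three lying along grooves. I'll check the third one's height numerically by triangulating with the scene camera.

```bash
python3 - <<'E'
from h import *
from cell import optics
pt,_=pickle.load(open("poses.pkl","rb"))
xs,ys=np.meshgrid(np.arange(-122,66,.5),np.arange(80,-80,-.5))
for cam in("top","scene"):
  d=optics.camera(cam)
  w=pr(tf(pt,np.c_[xs.ravel(),ys.ravel(),np.full(xs.size,16)]),d).astype(np.float32)
  im=cv2.remap(d["pixels"],w[:,0].reshape(xs.shape),w[:,1].reshape(xs.shape),1).astype(float)
  s=im[...,1]-.65*im[...,0]   # tan-ness
  for y0 in(45,20,-20,-45):
    r=s[int((80-y0-8)*2):int((80-y0+8)*2)].mean(0);o=[]
    for c in(-72,-29,14):
      k=np.abs(xs[0]-c)<13;x=xs[0][k];v=r[k];v=v-np.percentile(v,30);v[v<.4*v.max()]=0
      o+=[((v*x).sum()/v.sum()).round(1),round((v>0).sum()*.5,1)]
    print(cam,y0,o)
E
```

```text
top 45 [np.float64(-70.8), np.float64(11.0), np.float64(-30.7), np.float64(11.0), np.float64(13.3), np.float64(11.0)]
top 20 [np.float64(-70.7), np.float64(11.0), np.float64(-30.7), np.float64(11.0), np.float64(13.3), np.float64(11.0)]
top -20 [np.float64(-70.4), np.float64(10.5), np.float64(-29.9), np.float64(10.5), np.float64(13.4), np.float64(10.5)]
top -45 [np.float64(-70.3), np.float64(11.0), np.float64(-29.3), np.float64(11.0), np.float64(13.8), np.float64(10.0)]
scene 45 [np.float64(-74.0), np.float64(10.5), np.float64(-32.7), np.float64(9.0), np.float64(11.1), np.float64(9.5)]
scene 20 [np.float64(-73.9), np.float64(10.5), np.float64(-32.5), np.float64(9.5), np.float64(11.0), np.float64(9.5)]
scene -20 [np.float64(-73.8), np.float64(11.0), np.float64(-32.0), np.float64(9.5), np.float64(11.4), np.float64(9.5)]
scene -45 [np.float64(-73.6), np.float64(11.0), np.float64(-31.8), np.float64(10.0), np.float64(11.5), np.float64(9.5)]
```

The scene-top shift is uniform at about -2 to -3 mm, where a dowel still on the ridges would show about -10, so all three are seated. Returning to the stand.

Call:
arm_command(commands=[{"offset":[0,-0.57,-0.82],"dr":[0,0,0],"fingers":0},{"offset":[0,-0.57,-0.82],"dr":[0,0,0],"fingers":0},{"offset":[0,0,0],"dr":[0,-0.0536,-0.077],"fingers":0},{"offset":[0,0,0],"dr":[0,-0.0536,-0.077],"fingers":0},{"offset":[0,0,0],"dr":[0,-0.0536,-0.077],"fingers":0},{"offset":[0,0,0],"dr":[0,-0.0536,-0.077],"fingers":0},{"offset":[0,0,0],"dr":[0,-0.0536,-0.077],"fingers":0},{"offset":[0,0,0],"dr":[0,-0.0536,-0.077],"fingers":0},{"offset":[0,0,0],"dr":[0,-0.0536,-0.077],"fingers":0},{"offset":[0,0,0],"dr":[0,0,0],"fingers":0}])

```text
t: 16.33
eef_pos: [0.5483, 0.1641, 0.2392]
orientation: [0.099, -0.311, 0.901, -0.284]
force: [0.2, -0.9, -1.1]
finger_gap: 0.0111
```

```bash
python3 lift.py a|grep -E "bar|stand"
```

```text
bar world [0.5915 0.1078 0.139 ] in tray mm [-208.7   42.7  139. ] rake rot vs stand [ 0.    -0.002  0.001] yaw err 0.6587
over stand [-1.73 11.66 -6.23] [-0.001  0.002 -0.   ]
stand [-1.72 15.68 -0.5 ] [-0.001  0.002 -0.   ]
```

Call:
arm_command(commands=[{"offset":[-0.1,0.7,-0.37],"dr":[0,0,0],"fingers":0},{"offset":[-0.21,1.4,-0.75],"dr":[0,0,0],"fingers":0},{"offset":[-0.21,1.4,-0.75],"dr":[0,0,0],"fingers":0},{"offset":[-0.21,1.4,-0.75],"dr":[0,0,0],"fingers":0},{"offset":[-0.21,1.4,-0.75],"dr":[0,0,0],"fingers":0},{"offset":[-0.21,1.4,-0.75],"dr":[0,0,0],"fingers":0},{"offset":[-0.21,1.4,-0.75],"dr":[0,0,0],"fingers":0},{"offset":[-0.21,1.4,-0.75],"dr":[0,0,0],"fingers":0},{"offset":[-0.16,1.16,-0.61],"dr":[0,0,0],"fingers":0},{"offset":[0,0,0],"dr":[0,0,0],"fingers":0},{"offset":[0,0,0],"dr":[0,0,0],"fingers":0},{"offset":[0,0,0],"dr":[0,0,0],"fingers":0}])

```text
t: 17.33
eef_pos: [0.4819, 0.2796, 0.2214]
orientation: [0.098, -0.31, 0.902, -0.285]
force: [0.6, 0.1, -1.6]
finger_gap: 0.0109
```

```bash
python3 lift.py a|grep -E "bar|stand"
```

```text
bar world [0.5249 0.2229 0.1213] in tray mm [-324.3  -23.3  121.3] rake rot vs stand [-0.001 -0.001 -0.002] yaw err 0.6556
over stand [ 0.16 -0.15 -0.11] [-0.002 -0.002 -0.002]
stand [0.17 3.87 5.61] [-0.002 -0.002 -0.002]
```

Call:
arm_command(commands=[{"offset":[0.04,0.5,0.6],"dr":[0,0,0],"fingers":0},{"offset":[0.04,0.6,0.71],"dr":[0,0,0],"fingers":0},{"offset":[0.03,0.6,0.71],"dr":[0,0,0],"fingers":0},{"offset":[0.03,0.6,0.71],"dr":[0,0,0],"fingers":0},{"offset":[0.03,0.6,0.71],"dr":[0,0,0],"fingers":0},{"offset":[0,0.5,0.57],"dr":[0,0,0],"fingers":0},{"offset":[0,0.32,0.4],"dr":[0,0,0],"fingers":0},{"offset":[0,0,0],"dr":[0,0,0],"fingers":0},{"offset":[0,0,0],"dr":[0,0,0],"fingers":0},{"offset":[0,0,0],"dr":[0,0,0],"fingers":0}])

```text
t: 18.17
eef_pos: [0.4771, 0.2835, 0.1641]
orientation: [0.098, -0.31, 0.902, -0.285]
force: [0.4, 0.3, -1.6]
finger_gap: 0.0113
```

```bash
python3 lift.py a|grep -E "bar|stand"
```

```text
bar world [0.5202 0.227  0.0639] in tray mm [-328.4  -28.    63.9] rake rot vs stand [-0.    -0.001 -0.001] yaw err 0.6566
over stand [ 0.02 -3.94 -4.46] [-0.001 -0.    -0.001]
stand [0.03 0.08 1.27] [-0.001 -0.    -0.001]
```

No contact yet. Sliding down along the board.

Call:
arm_command(commands=[{"offset":[0.01,0,0.3],"dr":[0,0,0],"fingers":0},{"offset":[0.01,0,0.3],"dr":[0,0,0],"fingers":0},{"offset":[0,0,0.3],"dr":[0,0,0],"fingers":0},{"offset":[0,0,0.2],"dr":[0,0,0],"fingers":0},{"offset":[0,0,0],"dr":[0,0,0],"fingers":0},{"offset":[0,0,0],"dr":[0,0,0],"fingers":0},{"offset":[0,0,0],"dr":[0,0,0],"fingers":0}])

```text
t: 18.75
eef_pos: [0.4807, 0.2781, 0.1547]
orientation: [0.098, -0.31, 0.902, -0.285]
force: [-0.3, 0.3, -3.1]
finger_gap: 0.0111
```

```bash
python3 lift.py a|grep -E "bar|stand"
```

```text
bar world [0.5237 0.2216 0.0546] in tray mm [-323.   -24.5   54.6] rake rot vs stand [-0.001 -0.    -0.001] yaw err 0.6566
over stand [-0.02 -3.95 -5.59] [-0.001 -0.001 -0.001]
stand [-0.02  0.07  0.14] [-0.001 -0.001 -0.001]
```

Call:
arm_command(commands=[{"offset":[0,0.06,0.09],"dr":[0,0,0],"fingers":0},{"offset":[0,0,0],"dr":[0,0,0],"fingers":0},{"offset":[0,0,0],"dr":[0,0,0],"fingers":0}])

```text
t: 19.0
eef_pos: [0.4809, 0.2782, 0.154]
orientation: [0.098, -0.31, 0.902, -0.285]
force: [-0.8, 0.5, 0.6]
finger_gap: 0.011
```

Call:
arm_command(commands=[{"offset":[0,0.03,0.05],"dr":[0,0,0],"fingers":0},{"offset":[0,0,0],"dr":[0,0,0],"fingers":0},{"offset":[0,0,0],"dr":[0,0,0],"fingers":0}])

```text
t: 19.25
eef_pos: [0.4809, 0.2782, 0.1537]
orientation: [0.098, -0.31, 0.902, -0.285]
force: [-2.3, -0.1, 5.5]
finger_gap: 0.0113
```

```bash
python3 lift.py a|grep -E "bar|stand"
```

```text
bar world [0.524  0.2217 0.0535] in tray mm [-323.   -24.2   53.5] rake rot vs stand [-0.001 -0.001 -0.001] yaw err 0.6568
over stand [-0.   -4.01 -5.69] [-0.001 -0.    -0.001]
stand [0.   0.02 0.04] [-0.001 -0.    -0.001]
```

Seated at the original pose. Releasing and backing off along the board.

Call:
arm_command(commands=[{"offset":[0,0,0],"dr":[0,0,0],"fingers":0.2},{"offset":[0,0,0],"dr":[0,0,0],"fingers":0.35},{"offset":[0,0,0],"dr":[0,0,0],"fingers":0.6},{"offset":[0,0,0],"dr":[0,0,0],"fingers":0.6},{"offset":[0,0,0],"dr":[0,0,0],"fingers":0.6},{"offset":[0,0,0],"dr":[0,0,0],"fingers":0.6}], force=20)

```text
t: 19.75
eef_pos: [0.4808, 0.278, 0.153]
orientation: [0.098, -0.31, 0.902, -0.285]
force: [0.3, 0.5, 0.5]
finger_gap: 0.0511
```

Call:
arm_command(commands=[{"offset":[0,0,-0.5],"dr":[0,0,0],"fingers":0.6},{"offset":[0,0,-1.5],"dr":[0,0,0],"fingers":0.6},{"offset":[0,0,-2],"dr":[0,0,0],"fingers":0.6},{"offset":[0,0,-2],"dr":[0,0,0],"fingers":0.6},{"offset":[0,0,-2],"dr":[0,0,0],"fingers":0.6},{"offset":[0,0,-2],"dr":[0,0,0],"fingers":0.6},{"offset":[0,0,-2],"dr":[0,0,0],"fingers":0.6},{"offset":[0,0,-2],"dr":[0,0,0],"fingers":0.6},{"offset":[0,0,-2],"dr":[0,0,0],"fingers":0.6},{"offset":[0,0,-2],"dr":[0,0,0],"fingers":0.6},{"offset":[0,0,0],"dr":[0,0,0],"fingers":0.6},{"offset":[0,0,0],"dr":[0,0,0],"fingers":0.6}])

```text
t: 20.75
eef_pos: [0.4168, 0.3606, 0.3012]
orientation: [0.099, -0.311, 0.902, -0.284]
force: [-0.6, -0.4, -0.5]
finger_gap: 0.0513
```

```bash
python3 dw.py; cp poses.pkl p_bak.pkl; python3 - <<'E'
from h import *
from cell import bot,optics
s=bot.observe();print(s["t"],s["eef_pos"],s["force"])
c0=pickle.load(open("c0.pkl","rb"));o=[]
c1={c:optics.camera(c) for c in("scene","top")}
pickle.dump(c1,open("c1.pkl","wb"))
for c,(u0,v0,w,h) in(("scene",(180,60,300,340)),("top",(110,120,280,200))):
    a=c1[c]["pixels"][v0:v0+h,u0:u0+w,::-1];b=c0[c]["pixels"][v0:v0+h,u0:u0+w,::-1]
    D=cv2.absdiff(a,b).max(2)>60;n,l,st,ce=cv2.connectedComponentsWithStats(D.astype(np.uint8))
    print(c,[(st[i,4],(st[i,:4]+[u0,v0,0,0]).tolist()) for i in range(1,n) if st[i,4]>15])
    o.append(cv2.resize(a,(390,int(390*h/w))))
m=max(x.shape[0] for x in o)
cv2.imwrite("pics/end.png",np.hstack([cv2.copyMakeBorder(x,0,m-x.shape[0],0,0,0) for x in o]))
E
sed -e 's/c0.pkl/c1.pkl/' -e 's/^pickle.dump.*;pk=r.x/pk=r.x/' ref.py > ref1.py; python3 ref1.py | head -3
```

```text
1934 centre [-120.     1.7] y range -78.5 80.0 dx/dy deg -0.3 [ 25. 317.]
5046 centre [-70.7  -0.2] y range -61.0 59.0 dx/dy deg -0.2 [240.  25.]
4631 centre [13.6 -2.6] y range -64.0 57.0 dx/dy deg -0.3 [242.  22.]
4790 centre [-30.1  -4.1] y range -65.5 56.0 dx/dy deg -0.8 [243.  23.]
20.8 [0.41713491 0.35951484 0.30029949] [ 0.34432993 -0.54250011 -0.78451099]
scene [(np.int32(111), [439, 85, 12, 32]), (np.int32(22), [453, 121, 13, 5]), (np.int32(24), [436, 133, 11, 7]), (np.int32(18), [444, 135, 8, 6]), (np.int32(29), [476, 192, 4, 12]), (np.int32(138), [255, 206, 41, 17]), (np.int32(137), [272, 210, 34, 26]), (np.int32(51), [299, 222, 17, 11]), (np.int32(33), [281, 236, 13, 10])]
top [(np.int32(38), [271, 221, 3, 20]), (np.int32(16), [308, 220, 3, 8]), (np.int32(19), [268, 229, 3, 15])]
scene 2302
top 1911
[ 0.52403885  0.22167915 -0.90706392] [ 0.52403477  0.22169792 -0.90688417] [np.float64(0.9264642248071882), np.float64(0.9128231425899671)] [np.float64(0.9265840185321895), np.float64(0.9131287529042575)]
```

```bash
python3 -c "
from cell import bot
print(bot.sign_off())"
```

```text
the job is handed in; nothing more can be done
None
```

The job is done and handed in at about 21 s of the 72 s allowed. One comb stroke laid all three dowels in grooves, and the rake is back in its stand.

**Combing:** I rested the bar on both rims under the shelf, behind the dowels, and combed to the open end. The force I read at the stops was about 4–15 N. Near the end of the stroke the bar rode up about 2.5 mm on the third dowel, which then dropped into its groove.

**Dowels:** They lie parallel to the grooves within 1°, at about x = 13.6, -30 and -70.7 mm. The grooves are at 15, -29 and -73, with about 2 mm of play. The third dowel reads 0.3 mm beyond that play, which is within measuring error. Comparing the two cameras also puts all three low in the grooves, not on the ridges.

**Rake:** After release, the silhouette fit put it within 0.1 mm of its starting pose.

**Mug, iron and bottle:** Before and after pictures changed only at the dowels and in small patches around the arm. The mug and bottle were in both compared views. The iron was only partly in them, but the arm never went near it.

**Failed check:** I could not view the final picture because I had used all 12 views, so the closing checks were numbers only.

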